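# Set a scored sheet over the board's edge for snapping

## Task

The white plastic sheet on the raised wooden board is to be snapped along its scored line: with the fingertips, slide it over the board's metal-edged front until the scored line lies right along the top edge, within 6 mm at both ends of the line, with the short piece sticking out. Only push it flat along the board, never pick it up or tip it, and leave it lying there; leave the spanner and the battery on the board and the other things around where they are.

Things in the scene. Friction and masses are not known exactly. Their poses are not given: they have to be found in the camera images.
- work_board: fixed raised work board of light wood, 220 mm deep (its x) x 230 mm wide (its y) x 25 mm high; origin at the centre of its underside; flat top 25 mm above the worktop. Its front, at its own x = -110 mm, turned roughly to the robot, carries an aluminium strip set flush into the wood; the edge itself runs along the board's y.
- edge_mid (a point): middle of the board's front top edge (board x = -110 mm, y = 0, height 25 mm); axes as the board's: -x points out over the edge, y runs along the edge.
- sheet: loose rigid white plastic sheet, 110 (its x) x 100 (its y) x 6 mm, about 0.09 kg, lying flat on the board; origin at the centre of its underside. Its -x end is the front end, nearest the metal edge; a dark scored groove 2 mm wide crosses its top along y, 35 mm from the front end (x = -20 mm). Starts up to 0.22 rad off square, groove 40 to 90 mm behind the edge. Tips off if pushed out over 55 mm.
- score_left (a point): end of the scored line at the sheet's +y side, at the sheet's underside (sheet x = -20, y = +50 mm)
- score_right (a point): end of the scored line at the sheet's -y side, at the sheet's underside (sheet x = -20, y = -50 mm)
- brush_spanner: small flat steel three-hole spanner, 88 x 18 x 8 mm, lying on the left strip of the board, roughly along the board's x; origin at the centre of its underside, long axis its y. A bystander.
- cell: small cylindrical battery lying down, 50 x 15 x 15 mm, on the right strip of the board, roughly along the board's x; origin at the centre of its underside, long axis its y. A bystander.
- masking_tape: roll of masking tape lying flat, 100 mm across, 25 mm high; origin at the centre of its underside. A bystander on the worktop left of the board (another roll stands farther back).
- jar_brown: small paint jar with a brown lid, 35 mm across, 41 mm high; origin at the centre of its underside. A bystander on the worktop behind the board, left (another stands farther back by a white bottle).
- jar_kit0: white-capped paint jar, 39 mm across, 63 mm high; origin at the centre of its underside. A bystander on the worktop, right.

How it is judged:
By the outcome, as a careful person would: the job done as asked, in the order asked, and still so for the second after the job is handed in, with the robot touching nothing.
It also fails if it takes over 38 s, if anything falls off the work surface, if the arm or the gripper's body presses on something with over 40 N, if the wrist force passes 120 N, or if a joint passes its speed limit or range.

## Robot

A 6-joint arm with a two-finger parallel gripper is mounted at the origin on a cart in front of the work surface, level with it; the furniture and walls round the work are solid. World frame = base frame: x ahead of the robot, y to its left, z up, the work surface at z = 0. Lengths are in mm, angles in rad, forces in N, time in s.
With the tool pointing down it reaches from about 350 to 925 mm from the base axis. Payload 6.4 kg.
Tool frame: the origin (TCP) lies midway between the tips of the shut fingers; the grasp point (between the pads) lies grip_depth behind it (grip_depth is the distance from the TCP to the grasp point, in mm); z points along the fingers, y is the line along which they close (so a half turn about z gives the same grasp; the last joint's range is limited). The gripper opens to 85 mm and grips with 20 to 120 N. Pads are 22 mm wide; open, the fingers measure 114 mm over their backs; the gripper's body (76 mm by 85 mm) begins 54 mm behind the grasp point. The pads swing forward as they close: fully open they stand 13 mm farther back than shut.
Start: joints at [1.043, 0.245, 1.558, -0, 1.339, -0.174], TCP at [225.2, 609.753, 231.29] pointing down, gripper open.
Joint ranges: [-3.13, 3.13], [-1.02, 2.26], [0.13, 2.54], [-0.95, 4.09], [0.21, 2.88], [-2.74, 2.74]. Speed limits (rad/s): [2.57, 2.57, 3.14, 3.14, 3.14, 3.14].

## Interface

Orientations are given as a 3x3 rotation matrix whose columns are the frame's x, y, z axes.
In Python, from plant import * gives the robot as it stands.
- The arm moves only by the tool apply_moves, never from a script. Its arguments are lists of equal length, an entry for each row: "angular": the turn, a rotation vector about the tool's x, y, z in rad, a list of three; "slide": the shift along the tool's x, y, z in m, a list of three; "claw": the closure in counts, from 0 (fully open) to 255 (shut). In form: {"angular": [[wx, wy, wz], ...], "slide": [[dx, dy, dz], ...], "claw": [claw, ...]}. A call has 1 to 10 rows; each row is the pose to reach, as a shift and turn from the pose commanded when the call began, along the tool's axes at that moment; what a row does not reach only later rows make up. A row lasts 1/12 s, in which the tool goes at most 41.7 mm and 7.16 degrees, less where a joint would pass 70% of its speed; a pose out of reach is approached as far as the arm can. A call with a gripper value outside its range is refused whole. The fingers move at their own pace and stop on an object; "squeeze" is the grip in N (left out, the last holds). Time passes only in rows, so rows that repeat a pose let the fingers close. It gives the time, the measured TCP pose, the force, the opening and the grip force at its end, in the units of the state.
- sense(): the state, without advancing time (a new reading comes with each control period).
- grab_frame(name): name is "scene" or "side" or "wrist"; returns a dict with "img" (400x640x3 uint8, red, green, blue), "depth" (400x640 float32, mm along the optical axis (not along the pixel's ray), 0 where there is no reading), "fx", "fy", "cx", "cy" (pixels), "origin" and "orientation" of the camera in the world; the wrist camera has in their place "mount" (4x4, takes a point from camera to tool coordinates, whose origin is the TCP and whose axes are the flange's). Camera axes: x right, y down, z forward; pixel columns grow to the right and rows downward; lengths in mm; the calibration is good to about 2 mm. A picture is of the moment at which its call begins: read the wrist's pose just before it.
- sign_off(): hands the job in; it is judged then, once.
The state is a dict: "time": time; "joints": joint angles; "qd": joint speeds; "joint_efforts": joint torques, N m; "tcp_pos": TCP position; "ee_rot": TCP orientation; "ft_force": force on the tool from outside, world axes, zero at the start; "ft_torque": the same for the moment, N m; "gripper_width": finger opening in mm; "grip_force": force on a finger pad.
Only numpy, scipy, OpenCV 4.12 (cv2) and the standard library are available. Lean on these libraries where they do the work, as an engineer would, in place of code of your own. Each camera call takes 0.05 s, during which the arm holds its last target. There are 200 camera calls.

## Working session

There is one attempt and no reset: what is moved stays moved. The work goes in short steps, Python scripts to look and compute and a tool call to move; the robot and the scene stay as the last step left them, time stands still between calls to the robot, and variables do not carry over. Pictures are saved under pics/ and viewed, at most 10 in all, crops included, and the job is handed in when it is done.

Besides the shell and the picture viewer there is one more tool, called after "Emit:" as name(argument=value, ...), one argument or row to a line, values as JSON. apply_moves: Moves the arm, as the interface text tells. Its arguments: {"type":"object","properties":{"angular":{"type":"array"},"slide":{"type":"array"},"claw":{"type":"array"},"squeeze":{"type":"number"}},"required":["angular","slide","claw"]}

```bash
mkdir -p pics; ls
cat > h.py <<'E'
from plant import *
import numpy as np, cv2
def save(n,f): cv2.imwrite(f'pics/{n}.png',cv2.cvtColor(f['img'],cv2.COLOR_RGB2BGR))
def pose(f,s=None):
    if 'mount' in f:
        M=np.array(f['mount']);T=np.eye(4);T[:3,:3]=s['ee_rot'];T[:3,3]=s['tcp_pos'];W=T@M
        return W[:3,3],W[:3,:3]
    return np.array(f['origin']),np.array(f['orientation'])
def ray(f,uv,z,s=None):
    o,R=pose(f,s);uv=np.atleast_2d(uv).astype(float)
    d=np.c_[(uv[:,0]-f['cx'])/f['fx'],(uv[:,1]-f['cy'])/f['fy'],np.ones(len(uv))]@R.T
    return o+d*((z-o[2])/d[:,2])[:,None]
E
python3 - <<'E'
from h import *
s=sense();print(s)
for n in('scene','side','wrist'):
    f=grab_frame(n);save(n+'0',f);print(n,pose(f,s))
    if n=='wrist':print(f['mount'])
E
```

```text
pics
{'time': 0.0, 'joints': array([ 1.04293319e+00,  2.45824114e-01,  1.55902012e+00, -2.43409489e-08,
        1.33869980e+00, -1.74125309e-01]), 'qd': array([ 2.16858290e-03,  9.74361120e-04,  8.81568066e-04,  5.52527666e-04,
        7.71439003e-05, -4.76382174e-04]), 'joint_efforts': array([-1.45256625e-03, -4.29500198e+01, -3.26123714e+01, -3.04412088e-04,
        5.45047922e-03,  2.13491040e-05]), 'tcp_pos': array([224.88758348, 609.25967849, 230.17061786]), 'ee_rot': array([[-9.38084298e-01,  3.46405665e-01, -9.82868115e-04],
       [ 3.46406894e-01,  9.38082844e-01, -1.68578216e-03],
       [ 3.38047227e-04, -1.92187806e-03, -9.99998096e-01]]), 'ft_force': array([ 0.39734747, -0.88295588,  0.10590708]), 'ft_torque': array([ 0.0206026 , -0.00106301,  0.00964997]), 'grip_force': 0.0, 'gripper_width': 85.79898815250925}
scene (array([-339.33471796,  979.47033506,  560.44114542]), array([[-0.66893229, -0.3148256 ,  0.67336055],
       [-0.7433121 ,  0.27833321, -0.60829083],
       [ 0.00408692, -0.90742243, -0.42019975]]))
side (array([373.24963285, 912.73420904, 650.03334213]), array([[-0.97979358, -0.1317173 ,  0.1505161 ],
       [-0.19998517,  0.65733407, -0.72657956],
       [-0.00323626, -0.74199897, -0.67039321]]))
wrist (array([155.87310463, 634.79117472, 373.29155477]), array([[ 0.34645675,  0.89826125,  0.27035986],
       [ 0.93806003, -0.33072947, -0.10325407],
       [-0.00333316,  0.28938685, -0.95720643]]))
[[-5.62990533e-05 -9.57113914e-01 -2.89711843e-01  7.36340669e+01]
 [ 9.99999003e-01  3.54975326e-04 -1.36705085e-03 -2.31408830e-01]
 [ 1.41126394e-03 -2.89711631e-01  9.57112940e-01 -1.43095873e+02]
 [ 0.00000000e+00  0.00000000e+00  0.00000000e+00  1.00000000e+00]]
```

View pics/side0.png

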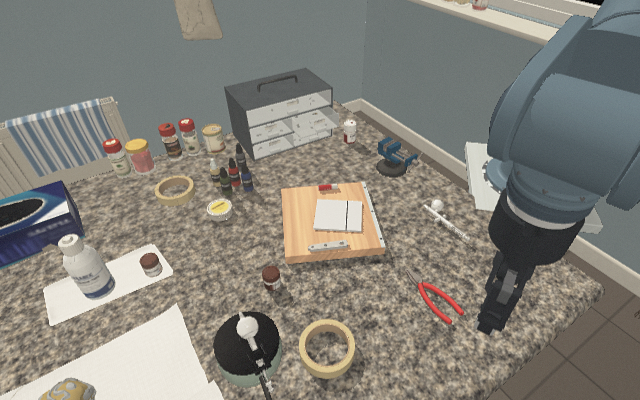

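View pics/scene0.png

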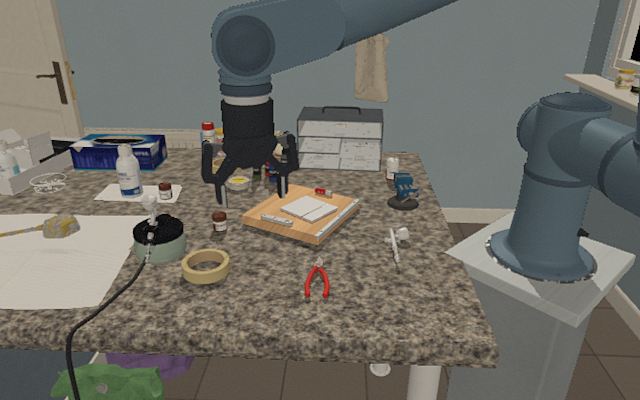

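The side view shows the sheet at about (338,215) with its groove near column 347. The board's corners are at about (282,186), (368,183), (382,257) and (288,262), with its metal edge on the right. The spanner is at (328,246) and the battery at (325,187). The scene view confirms this layout.

```bash
cat > m.py <<'E'
from h import *
f=grab_frame('side');s=sense()
hsv=cv2.cvtColor(f['img'],cv2.COLOR_RGB2HSV)
roi=np.zeros((400,640),np.uint8);roi[195:237,305:372]=1
w=((hsv[...,1]<50)&(hsv[...,2]>165)).astype(np.uint8)*roi
w[:, 366:]=0
w=cv2.morphologyEx(w,cv2.MORPH_CLOSE,np.ones((5,5)))
n,l,st,_=cv2.connectedComponentsWithStats(w);k=1+st[1:,4].argmax();print(st[k])
ys,xs=np.nonzero(l==k)
P=ray(f,np.c_[xs,ys],31)[:,:2].astype(np.float32)
print('sheet rect',cv2.minAreaRect(P))
b=((hsv[...,0]<22)&(hsv[...,1]>60)&(hsv[...,2]>140)).astype(np.uint8)
b[:175]=0;b[270:]=0;b[:,:270]=0;b[:,395:]=0
b=cv2.morphologyEx(b,cv2.MORPH_OPEN,np.ones((3,3)))
ys,xs=np.nonzero(b);h=cv2.convexHull(np.c_[xs,ys].astype(np.int32))
print('board hull',cv2.approxPolyDP(h,3,True).reshape(-1,2).tolist())
c=[(282,186),(367,183),(382,256),(288,260)]
print(ray(f,c,25).round(1).tolist())
for n,uv in dict(sp0=(309,247),sp1=(347,243),cell0=(318,189),cell1=(331,186)).items(): print(n,ray(f,[uv],32).round())
cv2.imwrite('pics/crop1.png',cv2.resize(cv2.cvtColor(f['img'],cv2.COLOR_RGB2BGR)[175:270,270:395],None,fx=6,fy=6,interpolation=cv2.INTER_CUBIC))
E
python3 m.py
```

```text
[ 313  199   49   33 1431]
sheet rect ((477.402099609375, 278.9982604980469), (109.39086151123047, 104.27671813964844), 7.199880123138428)
board hull [[384, 252], [286, 263], [281, 188], [360, 182]]
[[639.6, 196.5, 25.0], [424.8, 141.0, 25.0], [363.4, 379.7, 25.0], [557.1, 429.8, 25.0]]
sp0 [[520. 392.  32.]]
sp1 [[442. 364.  32.]]
cell0 [[543. 198.  32.]]
cell1 [[513. 180.  32.]]
```

View pics/crop1.png

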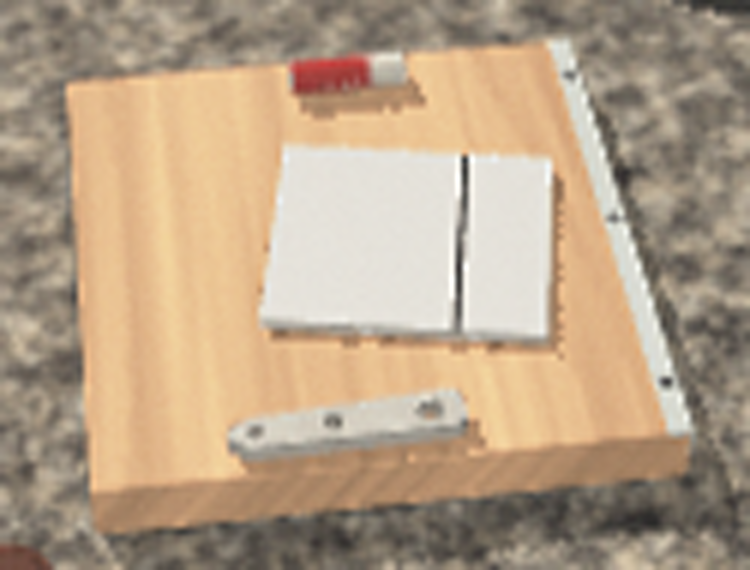

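The crop shows the sheet's top corners at crop pixels (285,147), (552,157), (548,337) and (262,322). The groove runs from (464,155) to (459,333). The front edge of the board runs from (568,40) to (690,435).

```bash
cat >> h.py <<'E'
def ana(edge_r,edge_l,cor,gr):
    "edge ends (right,left), 4 sheet top corners, groove ends (right,left), world xy"
    er,el=np.array(edge_r)[:2],np.array(edge_l)[:2]
    y=(el-er)/np.linalg.norm(el-er);x=np.array([y[1],-y[0]]);m=(er+el)/2
    B=lambda p:np.c_[(np.array(p)[:,:2]-m)@x,(np.array(p)[:,:2]-m)@y].round(1).tolist()
    print('edge len',np.linalg.norm(el-er),'mid',m,'x',x,'y',y);print('corners in edge frame',B(cor),'groove',B(gr))
    return m,x,y
def tomove(m,x,y,s,tgt,yaw):
    "relative rotvec/slide to put TCP at tgt (world mm), pointing down, tool y along yaw vec"
    from scipy.spatial.transform import Rotation as Ro
    R=np.array(s['ee_rot']);Y=np.r_[yaw,0];Z=np.array([0,0,-1.]);X=np.cross(Y,Z);T=np.c_[X,Y,Z]
    print('turn',Ro.from_matrix(R.T@T).as_rotvec().round(4),'slide m',(R.T@(np.array(tgt)-s['tcp_pos'])/1000).round(4))
E
python3 - <<'E'
from h import *
f=grab_frame('side');s=sense()
c=lambda L:np.array(L,float)/6+[270-.4,175-.4]
e=ray(f,c([(568,40),(690,435)]),25);co=ray(f,c([(285,147),(552,157),(548,337),(262,322)]),31);g=ray(f,c([(464,155),(459,333)]),31)
m,x,y=ana(e[0],e[1],co,g)
print(co.round(),ray(f,c([(68,85),(92,492)]),25).round())
v=co[1]-co[0];print('yaw sheet',np.degrees(np.arctan2(-v[1],-v[0])),'board',np.degrees(np.arctan2(x[1],x[0])))
back=(co[0]+co[3])[:2]/2
tgt=np.r_[back+x*20,200];print(tgt);tomove(m,x,y,s,tgt,y)
E
```

```text
edge len 230.07553625404287 mid [396.45411146 244.35635201] x [0.94897828 0.31534145] y [-0.31534145  0.94897828]
corners in edge frame [[130.9, -53.2], [23.0, -33.7], [43.5, 66.0], [149.6, 45.1]] groove [[58.5, -39.3], [76.4, 59.9]]
[[537. 235.  31.]
 [429. 220.  31.]
 [417. 321.  31.]
 [524. 334.  31.]] [[639. 208.  25.]
 [566. 422.  25.]]
yaw sheet 8.104742181203626 board 18.381428261244235
[549.79821022 290.99860352 200.        ]
turn [-8.000e-04 -5.000e-04 -6.746e-01] slide m [-0.415  -0.1863  0.0309]
```

Emit:
apply_moves(
  angular=[
    [0, 0, -0.1],
    [0, 0, -0.2],
    [0, 0, -0.3],
    [0, 0, -0.4],
    [0, 0, -0.5],
    [0, 0, -0.6],
    [0, 0, -0.675],
    [0, 0, -0.675],
    [0, 0, -0.675],
    [0, 0, -0.675],
  ],
  slide=[
    [-0.035, -0.015, 0],
    [-0.07, -0.03, 0],
    [-0.105, -0.046, 0],
    [-0.14, -0.062, 0],
    [-0.175, -0.078, 0],
    [-0.21, -0.094, 0],
    [-0.245, -0.11, 0],
    [-0.28, -0.126, 0],
    [-0.315, -0.141, 0.01],
    [-0.35, -0.157, 0.02],
  ],
  claw=[75, 75, 75, 75, 75, 75, 75, 75, 75, 75],
)

```text
time: 1.08
tcp_pos: [500.7, 339.9, 212.0]
ee_rot: [[-0.949, -0.316, 0.002], [-0.316, 0.949, 0.001], [-0.002, 0.0, -1.0]]
ft_force: [0.4, 0.6, 0.3]
gripper_width: 60.4
grip_force: 0.0
```

Run:
```python
from h import *
s=sense();f=grab_frame('wrist');save('w1',f);print(s['tcp_pos'],s['ee_rot'],s['gripper_width'])
```

```text
[500.71915117 339.94770962 211.97885121] [[-9.48851858e-01 -3.15715451e-01  1.97609556e-03]
 [-3.15714244e-01  9.48853887e-01  9.03822639e-04]
 [-2.16037672e-03  2.33712277e-04 -9.99997639e-01]] 60.399903479549046
```

View pics/w1.png

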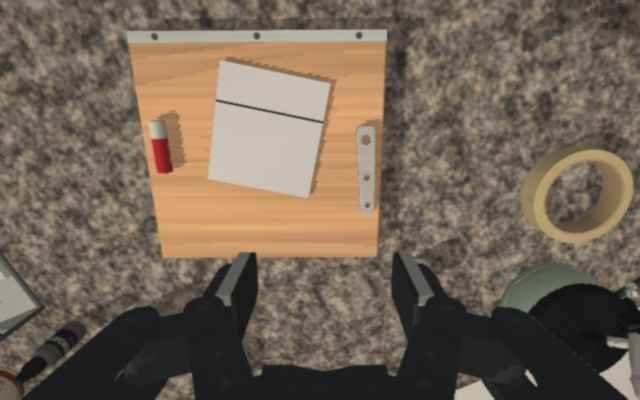

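The wrist view shows the front edge from (128,30) to (387,30). The sheet's corners are at (222,60), (331,82), (309,197) and (208,180), and the groove runs from (217,101) to (324,122). The spanner and battery stand clear on either side.

Run:
```python
from h import *
s=sense();f=grab_frame('wrist')
hsv=cv2.cvtColor(f['img'],cv2.COLOR_RGB2HSV)
w=((hsv[...,1]<50)&(hsv[...,2]>150)).astype(np.uint8);w[:45]=0;w[210:]=0;w[:,:195]=0;w[:,345:]=0
w=cv2.morphologyEx(w,cv2.MORPH_CLOSE,np.ones((5,5)))
n,l,st,_=cv2.connectedComponentsWithStats(w);k=1+st[1:,4].argmax();ys,xs=np.nonzero(l==k)
print(cv2.minAreaRect(ray(f,np.c_[xs,ys],31,s)[:,:2].astype(np.float32)),st[k])
e=ray(f,[(128,30),(387,30)],25,s)
co=ray(f,[(208,180),(222,60),(331,82),(309,197)],31,s);g=ray(f,[(217,101),(324,122)],31,s)
m,x,y=ana(e[0],e[1],co,g);print(e.round(1).tolist(),co.round(1).tolist())
for d in(185,):
  t=m+x*d+y*5;tomove(m,x,y,s,np.r_[t,60],y)
```

```text
((477.05474853515625, 274.4876403808594), (109.51768493652344, 99.45442199707031), 7.005711078643799) [  214    60   124   138 12843]
edge len 226.15979535420092 mid [397.60237589 237.18798302] x [0.95078899 0.30983913] y [-0.30983913  0.95078899]
corners in edge frame [[132.8, -54.1], [24.9, -31.2], [43.1, 64.5], [149.8, 43.6]] groove [[59.4, -38.7], [77.9, 58.3]]
[[432.6, 129.7, 25.0], [362.6, 344.7, 25.0]] [[540.7, 226.9, 31.0], [431.0, 215.2, 31.0], [418.6, 311.9, 31.0], [526.5, 325.0, 31.0]]
turn [-0.0038 -0.0006  0.0008] slide m [-0.0537 -0.0543  0.1492]
```

Emit:
apply_moves(
  angular=[
    [0, 0, 0],
    [0, 0, 0],
    [-0.003, 0, 0],
    [-0.003, 0, 0],
    [-0.003, 0, 0],
    [-0.003, 0, 0],
    [-0.003, 0, 0],
    [-0.003, 0, 0],
  ],
  slide=[
    [-0.025, -0.03, 0],
    [-0.049, -0.059, 0.01],
    [-0.049, -0.059, 0.045],
    [-0.049, -0.059, 0.08],
    [-0.049, -0.059, 0.115],
    [-0.049, -0.059, 0.15],
    [-0.049, -0.059, 0.17],
    [-0.049, -0.059, 0.17],
  ],
  claw=[75, 75, 75, 75, 75, 75, 75, 75],
)

```text
time: 1.85
tcp_pos: [559.6, 299.9, 35.3]
ee_rot: [[-0.949, -0.316, -0.012], [-0.316, 0.949, -0.0], [0.011, 0.003, -1.0]]
ft_force: [-1.3, -0.7, -0.3]
gripper_width: 60.5
grip_force: 0.0
```

Run:
```python
from h import *
s=sense();f=grab_frame('wrist');save('w2',f);print(s['tcp_pos'],s['ft_force'])
m=np.array([397.6,237.2]);x=np.array([.9507,.31]);y=np.array([-.31,.9507]);d=s['tcp_pos'][:2]-m;print(d@x,d@y)
```

```text
[559.62458561 299.86113346  35.31244699] [-1.31175475 -0.71449439 -0.29315369]
173.46172491487866 9.344318039121413
```

View pics/w2.png

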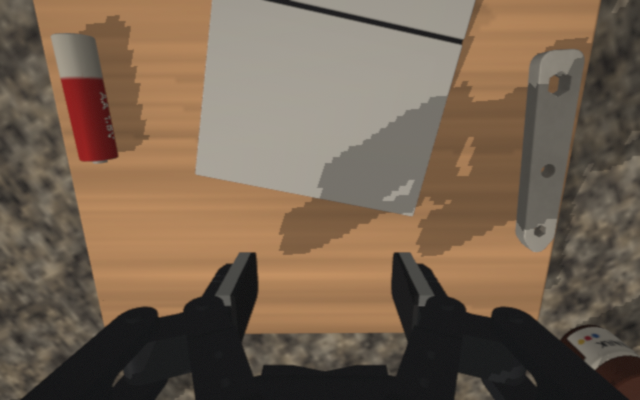

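The fingers hang behind the sheet's back edge, which runs from (197,175) to (412,214). The spanner at (550,150) and the battery at (85,95) are clear. Next I touch down gently.

Emit:
apply_moves(
  angular=[
    [0, 0, 0],
    [0, 0, 0],
    [0, 0, 0],
  ],
  slide=[
    [0, 0, 0],
    [0, 0, 0],
    [0, 0, 0],
  ],
  claw=[75, 75, 75],
)

```text
time: 2.15
tcp_pos: [565.9, 301.5, 44.0]
ee_rot: [[-0.949, -0.316, 0.003], [-0.316, 0.949, 0.004], [-0.005, 0.003, -1.0]]
ft_force: [-0.3, 0.8, 0.2]
gripper_width: 60.3
grip_force: 0.0
```

Emit:
apply_moves(
  angular=[
    [0, 0, 0],
    [0, 0, 0],
    [0, 0, 0],
    [0, 0, 0],
    [0, 0, 0],
    [0, 0, 0],
  ],
  slide=[
    [0, -0.009, 0],
    [0, -0.009, 0.004],
    [0, -0.009, 0.008],
    [0, -0.009, 0.01],
    [0, -0.009, 0.01],
    [0, -0.009, 0.01],
  ],
  claw=[75, 75, 75, 75, 75, 75],
)

```text
time: 2.65
tcp_pos: [566.8, 292.1, 30.8]
ee_rot: [[-0.949, -0.316, -0.002], [-0.316, 0.949, 0.003], [0.001, 0.003, -1.0]]
ft_force: [-0.3, 0.3, -0.4]
gripper_width: 60.4
grip_force: 0.0
```

Emit:
apply_moves(
  angular=[
    [0, 0, 0],
    [0, 0, 0],
    [0, 0, 0],
    [0, 0, 0],
    [0, 0, 0],
  ],
  slide=[
    [0, 0, 0.002],
    [0, 0, 0.004],
    [0, 0, 0.005],
    [0, 0, 0.005],
    [0, 0, 0.005],
  ],
  claw=[75, 75, 75, 75, 75],
)

```text
time: 3.07
tcp_pos: [567.0, 292.2, 26.1]
ee_rot: [[-0.949, -0.316, -0.001], [-0.316, 0.949, 0.003], [0.0, 0.003, -1.0]]
ft_force: [-0.7, -0.1, 0.3]
gripper_width: 60.1
grip_force: 0.0
```

Emit:
apply_moves(
  angular=[
    [0, 0, 0],
    [0, 0, 0],
    [0, 0, 0],
    [0, 0, 0],
  ],
  slide=[
    [0, 0, 0.001],
    [0, 0, 0.002],
    [0, 0, 0.002],
    [0, 0, 0.002],
  ],
  claw=[75, 75, 75, 75],
)

```text
time: 3.4
tcp_pos: [567.0, 292.2, 24.2]
ee_rot: [[-0.949, -0.316, -0.001], [-0.316, 0.949, 0.003], [0.0, 0.003, -1.0]]
ft_force: [-0.5, 0.4, -0.0]
gripper_width: 60.2
grip_force: 0.0
```

Emit:
apply_moves(
  angular=[
    [0, 0, 0],
    [0, 0, 0],
    [0, 0, 0],
    [0, 0, 0],
  ],
  slide=[
    [0, 0, 0.001],
    [0, 0, 0.001],
    [0, 0, 0.001],
    [0, 0, 0.001],
  ],
  claw=[75, 75, 75, 75],
)

```text
time: 3.73
tcp_pos: [567.1, 292.2, 23.3]
ee_rot: [[-0.949, -0.316, -0.001], [-0.316, 0.949, 0.003], [-0.0, 0.003, -1.0]]
ft_force: [0.1, -1.0, 0.6]
gripper_width: 60.3
grip_force: 0.0
```

Emit:
apply_moves(
  angular=[
    [0, 0, 0],
    [0, 0, 0],
    [0, 0, 0],
    [0, 0, 0],
  ],
  slide=[
    [0, 0, 0.001],
    [0, 0, 0.001],
    [0, 0, 0.001],
    [0, 0, 0.001],
  ],
  claw=[75, 75, 75, 75],
)

```text
time: 4.07
tcp_pos: [567.1, 292.2, 22.3]
ee_rot: [[-0.949, -0.316, -0.001], [-0.316, 0.949, 0.003], [0.0, 0.003, -1.0]]
ft_force: [-0.7, -0.2, -0.2]
gripper_width: 60.6
grip_force: 0.0
```

Emit:
apply_moves(
  angular=[
    [0, 0, 0],
    [0, 0, 0],
    [0, 0, 0],
  ],
  slide=[
    [0, 0, 0.001],
    [0, 0, 0.001],
    [0, 0, 0.001],
  ],
  claw=[75, 75, 75],
)

```text
time: 4.32
tcp_pos: [567.0, 292.2, 21.2]
ee_rot: [[-0.949, -0.316, -0.001], [-0.316, 0.949, 0.003], [0.0, 0.003, -1.0]]
ft_force: [0.2, -0.2, -0.0]
gripper_width: 60.4
grip_force: 0.0
```

Emit:
apply_moves(
  angular=[
    [0, 0, 0],
    [0, 0, 0],
    [0, 0, 0],
  ],
  slide=[
    [0, 0, 0.001],
    [0, 0, 0.001],
    [0, 0, 0.001],
  ],
  claw=[75, 75, 75],
)

```text
time: 4.57
tcp_pos: [567.0, 292.2, 20.2]
ee_rot: [[-0.949, -0.316, -0.001], [-0.316, 0.949, 0.003], [0.0, 0.003, -1.0]]
ft_force: [-0.7, -0.1, 0.2]
gripper_width: 60.2
grip_force: 0.0
```

Emit:
apply_moves(
  angular=[
    [0, 0, 0],
    [0, 0, 0],
    [0, 0, 0],
  ],
  slide=[
    [0, 0, 0.001],
    [0, 0, 0.001],
    [0, 0, 0.001],
  ],
  claw=[75, 75, 75],
)

```text
time: 4.82
tcp_pos: [567.2, 292.2, 20.0]
ee_rot: [[-0.949, -0.316, -0.001], [-0.316, 0.949, 0.003], [0.0, 0.003, -1.0]]
ft_force: [-3.0, -1.4, 5.5]
gripper_width: 60.3
grip_force: 2.7
```

Emit:
apply_moves(
  angular=[
    [0, 0, 0],
    [0, 0, 0],
    [0, 0, 0],
    [0, 0, 0],
    [0, 0, 0],
    [0, 0, 0],
    [0, 0, 0],
    [0, 0, 0],
    [0, 0, 0],
    [0, 0, 0],
  ],
  slide=[
    [0, 0, -0.003],
    [0, 0, -0.003],
    [0.006, 0, -0.003],
    [0.012, 0, -0.003],
    [0.018, 0, -0.003],
    [0.023, 0, -0.003],
    [0.028, 0, -0.003],
    [0.033, 0, -0.003],
    [0.038, 0, -0.003],
    [0.043, 0, -0.003],
  ],
  claw=[75, 75, 75, 75, 75, 75, 75, 75, 75, 75],
)

```text
time: 5.65
tcp_pos: [525.8, 278.5, 22.3]
ee_rot: [[-0.949, -0.316, -0.001], [-0.316, 0.949, 0.003], [-0.0, 0.003, -1.0]]
ft_force: [0.4, -0.2, 0.3]
gripper_width: 60.1
grip_force: 0.3
```

Emit:
apply_moves(
  angular=[
    [0, 0, 0],
    [0, 0, 0],
    [0, 0, 0],
    [0, 0, 0],
    [0, 0, 0],
    [0, 0, 0],
    [0, 0, 0],
  ],
  slide=[
    [0.005, 0, 0],
    [0.01, 0, 0],
    [0.015, 0, 0],
    [0.02, 0, 0],
    [0.023, 0, 0],
    [0.025, 0, 0],
    [0.025, 0, 0],
  ],
  claw=[75, 75, 75, 75, 75, 75, 75],
)

```text
time: 6.23
tcp_pos: [502.1, 270.6, 22.2]
ee_rot: [[-0.949, -0.316, -0.001], [-0.316, 0.949, 0.003], [0.0, 0.003, -1.0]]
ft_force: [-0.6, 0.4, 0.3]
gripper_width: 60.1
grip_force: 0.0
```

Run:
```python
from h import *
s=sense();f=grab_frame('wrist');save('w3',f);print(s['tcp_pos'],s['ft_force'])
m=np.array([397.6,237.2]);x=np.array([.9507,.31]);y=np.array([-.31,.9507]);d=s['tcp_pos'][:2]-m;print(d@x,d@y)
```

```text
[502.11316385 270.59615628  22.23676184] [-0.62475806  0.39252229  0.30772064]
109.71347331867914 -0.6493550231950458
```

View pics/w3.png

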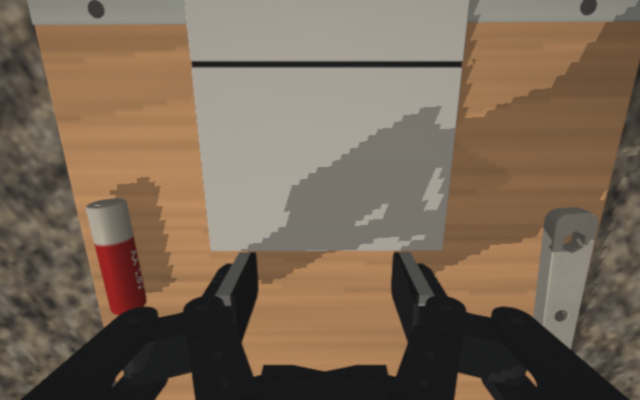

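The sheet is now squared against both fingers. The groove runs level from (192,64) to (462,64), and the board's front strip is at the top of the picture. The battery and spanner are untouched.

Run:
```python
from h import *
s=sense();f=grab_frame('wrist');m=np.array([397.0,241]);x=np.array([.950,.3126]);y=np.array([-.3126,.950])
E=lambda p:np.c_[(p[:,:2]-m)@x,(p[:,:2]-m)@y].round(1).tolist()
print('wrist groove',E(ray(f,[(192,64.3),(462,64.3)],31,s)),'strip back',E(ray(f,[(45,24),(620,21)],25,s)),'back edge',E(ray(f,[(211,250),(443,250)],31,s)),'tcp',E(s['tcp_pos'][None]))
g=grab_frame('side');cv2.imwrite('pics/s2.png',cv2.resize(cv2.cvtColor(g['img'],cv2.COLOR_RGB2BGR)[170:270,280:400],None,fx=6,fy=6,interpolation=cv2.INTER_CUBIC))
```

```text
wrist groove [[23.5, -54.2], [23.2, 45.1]] strip back [[9.2, -109.4], [7.4, 104.5]] back edge [[98.0, -54.1], [97.8, 45.9]] tcp [[109.3, -4.7]]
```

View pics/s2.png

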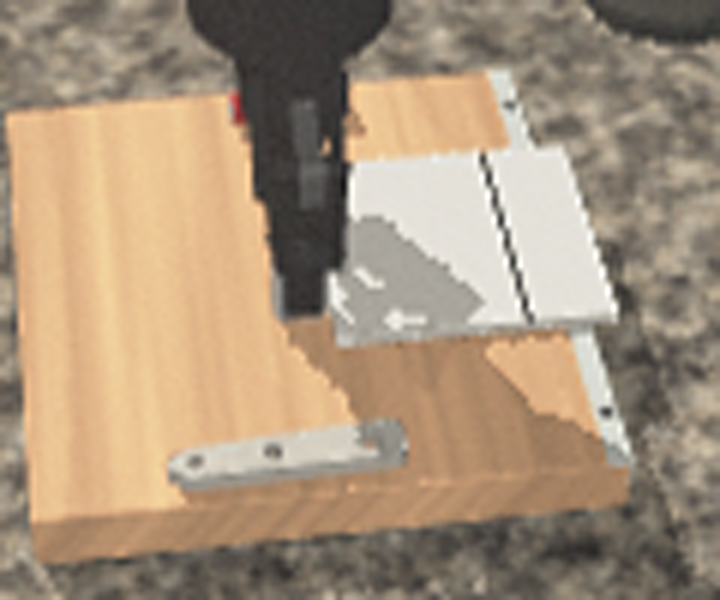

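The side crop confirms the short piece already overhangs. The groove is about 23 mm behind the edge and parallel to it.

Emit:
apply_moves(
  angular=[
    [0, 0, 0],
    [0, 0, 0],
    [0, 0, 0],
    [0, 0, 0],
    [0, 0, 0],
    [0, 0, 0],
    [0, 0, 0],
    [0, 0, 0],
  ],
  slide=[
    [0.003, 0, 0],
    [0.007, 0, 0],
    [0.011, 0, 0],
    [0.015, 0, 0],
    [0.018, 0, 0],
    [0.02, 0, 0],
    [0.021, 0, 0],
    [0.021, 0, 0],
  ],
  claw=[75, 75, 75, 75, 75, 75, 75, 75],
)

```text
time: 7.05
tcp_pos: [482.3, 264.0, 22.3]
ee_rot: [[-0.949, -0.316, -0.001], [-0.316, 0.949, 0.003], [0.0, 0.003, -1.0]]
ft_force: [0.9, -0.0, 1.4]
gripper_width: 60.5
grip_force: 0.1
```

Emit:
apply_moves(
  angular=[
    [0, 0, 0],
    [0, 0, 0],
    [0, 0, 0],
    [0, 0, 0],
    [0, 0, 0],
    [0, 0, 0],
    [0, 0, 0],
  ],
  slide=[
    [-0.005, 0, 0],
    [-0.02, 0, 0],
    [-0.02, 0, -0.03],
    [-0.02, 0, -0.065],
    [-0.02, 0, -0.1],
    [-0.02, 0, -0.12],
    [-0.02, 0, -0.12],
  ],
  claw=[75, 75, 75, 75, 75, 75, 75],
)

```text
time: 7.63
tcp_pos: [505.3, 271.2, 148.1]
ee_rot: [[-0.949, -0.316, 0.008], [-0.316, 0.949, 0.006], [-0.01, 0.003, -1.0]]
ft_force: [0.4, 1.0, -0.5]
gripper_width: 60.4
grip_force: 0.0
```

Emit:
apply_moves(
  angular=[
    [0, 0, 0],
    [0, 0, 0],
    [0, 0, 0],
  ],
  slide=[
    [0, 0, 0],
    [0, 0, 0],
    [0, 0, 0],
  ],
  claw=[75, 75, 75],
)

```text
time: 7.88
tcp_pos: [500.4, 269.7, 140.1]
ee_rot: [[-0.949, -0.316, -0.005], [-0.316, 0.949, 0.002], [0.004, 0.003, -1.0]]
ft_force: [-0.5, -0.0, -0.1]
gripper_width: 59.9
grip_force: 0.0
```

Run:
```python
from h import *
s=sense();f=grab_frame('wrist');save('w4',f);print(s['tcp_pos'],s['ee_rot'])
```

```text
[500.41148711 269.68216427 140.05536401] [[-0.94885808 -0.31566554 -0.00485814]
 [-0.31567663  0.94886532  0.00169549]
 [ 0.00407451  0.00314238 -0.99998676]]
```

View pics/w4.png

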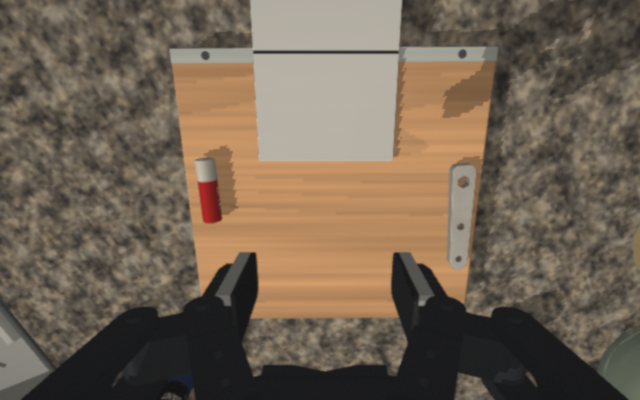

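The groove runs from (253,51) to (400,51) and the front edge from (171,49) to (497,46). They are nearly coincident, so I measure the gap at sub-pixel level.

Run:
```python
from h import *
s=sense();f=grab_frame('wrist')
g=cv2.cvtColor(f['img'],cv2.COLOR_RGB2GRAY).astype(float)
hsv=cv2.cvtColor(f['img'],cv2.COLOR_RGB2HSV)
def groove(u):
    c=230-g[45:58,u];c=np.clip(c-np.median(c)-15,0,None);return 45+(c*np.arange(13)).sum()/c.sum()
U=np.arange(262,393,5);gl=np.polyfit(U,[groove(u) for u in U],1)
print('groove rows',np.polyval(gl,[254,399]))
for c in (178,190,225,240,412,430,480,490): print(c,g[40:66,c].astype(int).tolist())
m=np.array([397.0,241]);x=np.array([.950,.3126]);y=np.array([-.3126,.950])
E=lambda p:np.c_[(p[:,:2]-m)@x,(p[:,:2]-m)@y].round(1).tolist()
print('groove',E(ray(f,[(254,np.polyval(gl,254)),(399,np.polyval(gl,399))],31,s)),'edge',E(ray(f,[(171,49),(497,46.5)],25,s)),'back',E(ray(f,[(259,160),(393,160)],31,s)))
```

```text
groove rows [51.50247193 51.65020342]
178 [95, 90, 85, 80, 79, 79, 80, 89, 118, 148, 156, 156, 155, 156, 157, 159, 161, 162, 163, 163, 163, 162, 157, 145, 140, 138]
190 [124, 122, 117, 110, 102, 93, 86, 92, 121, 149, 156, 156, 156, 156, 158, 159, 160, 161, 164, 164, 163, 161, 157, 145, 139, 138]
225 [75, 75, 73, 73, 73, 74, 78, 97, 136, 156, 158, 157, 156, 157, 157, 158, 159, 161, 162, 163, 163, 161, 154, 144, 139, 137]
240 [69, 70, 71, 72, 73, 74, 75, 98, 139, 155, 157, 157, 157, 157, 158, 159, 159, 161, 162, 163, 163, 159, 152, 142, 137, 136]
412 [84, 83, 83, 83, 84, 86, 103, 139, 159, 162, 162, 161, 160, 160, 161, 161, 162, 163, 163, 162, 159, 152, 143, 141, 140, 139]
430 [88, 88, 91, 92, 93, 97, 110, 144, 160, 161, 160, 160, 159, 160, 161, 161, 162, 163, 163, 161, 157, 149, 141, 138, 138, 137]
480 [78, 77, 76, 75, 75, 82, 110, 145, 156, 155, 154, 154, 155, 156, 157, 157, 156, 157, 158, 157, 152, 143, 137, 135, 134, 132]
490 [87, 91, 92, 93, 91, 91, 100, 111, 114, 113, 112, 112, 113, 113, 114, 114, 115, 115, 115, 114, 109, 100, 98, 99, 99, 98]
groove [[2.2, -53.7], [1.9, 45.5]] edge [[0.0, -112.7], [-2.4, 115.1]] back [[76.9, -54.2], [76.7, 46.0]]
```

The gap is about 3.2 mm at one end and 3.7 mm at the other. That is already inside 6 mm, but I'll push 3 mm more to centre it.

Emit:
apply_moves(
  angular=[
    [0, 0, 0],
    [0, 0, 0],
    [0, 0, 0],
    [0, 0, 0],
    [0, 0, 0],
    [0, 0, 0],
    [0, 0, 0],
    [0, 0, 0],
    [0, 0, 0],
    [0, 0, 0],
  ],
  slide=[
    [0, 0, 0.02],
    [0, 0, 0.04],
    [0, 0, 0.06],
    [0, 0, 0.08],
    [0, 0, 0.095],
    [0, 0, 0.105],
    [0, 0, 0.11],
    [0, 0, 0.115],
    [0, 0, 0.118],
    [0, 0, 0.12],
  ],
  claw=[75, 75, 75, 75, 75, 75, 75, 75, 75, 75],
)

```text
time: 8.82
tcp_pos: [502.0, 270.6, 22.5]
ee_rot: [[-0.949, -0.316, -0.0], [-0.316, 0.949, 0.003], [-0.001, 0.003, -1.0]]
ft_force: [-0.0, -0.8, 0.2]
gripper_width: 60.2
grip_force: 0.0
```

Emit:
apply_moves(
  angular=[
    [0, 0, 0],
    [0, 0, 0],
    [0, 0, 0],
    [0, 0, 0],
    [0, 0, 0],
    [0, 0, 0],
    [0, 0, 0],
    [0, 0, 0],
    [0, 0, 0],
  ],
  slide=[
    [0, 0, 0],
    [0.004, 0, 0],
    [0.008, 0, 0],
    [0.012, 0, 0],
    [0.016, 0, 0],
    [0.019, 0, 0],
    [0.021, 0, 0],
    [0.023, 0, 0],
    [0.023, 0, 0],
  ],
  claw=[75, 75, 75, 75, 75, 75, 75, 75, 75],
)

```text
time: 9.57
tcp_pos: [479.5, 263.1, 22.3]
ee_rot: [[-0.949, -0.316, -0.001], [-0.316, 0.949, 0.003], [-0.0, 0.003, -1.0]]
ft_force: [-0.3, 0.6, 0.3]
gripper_width: 60.3
grip_force: 0.0
```

Moved 3 mm. Now retreat and verify.

Emit:
apply_moves(
  angular=[
    [0, 0, 0],
    [0, 0, 0],
    [0, 0, 0],
    [0, 0, 0],
    [0, 0, 0],
    [0, 0, 0],
    [0, 0, 0],
    [0, 0, 0],
    [0, 0, 0],
    [0, 0, 0],
  ],
  slide=[
    [-0.005, 0, 0],
    [-0.02, 0, 0],
    [-0.02, 0, -0.03],
    [-0.02, 0, -0.065],
    [-0.02, 0, -0.1],
    [-0.02, 0, -0.12],
    [-0.02, 0, -0.12],
    [-0.02, 0, -0.12],
    [-0.02, 0, -0.12],
    [-0.02, 0, -0.12],
  ],
  claw=[75, 75, 75, 75, 75, 75, 75, 75, 75, 75],
)

```text
time: 10.4
tcp_pos: [497.7, 268.8, 140.2]
ee_rot: [[-0.949, -0.316, -0.004], [-0.316, 0.949, 0.002], [0.004, 0.003, -1.0]]
ft_force: [-0.5, -0.0, -1.3]
gripper_width: 60.3
grip_force: 0.0
```

Emit:
apply_moves(
  angular=[
    [0, 0, 0],
    [0, 0, 0],
    [0, 0, 0],
    [0, 0, 0],
  ],
  slide=[
    [0, 0, 0],
    [0, 0, 0],
    [0, 0, 0],
    [0, 0, 0],
  ],
  claw=[75, 75, 75, 75],
)

```text
time: 10.73
tcp_pos: [498.6, 269.1, 141.8]
ee_rot: [[-0.949, -0.316, -0.002], [-0.316, 0.949, 0.003], [0.001, 0.003, -1.0]]
ft_force: [0.9, 0.6, 0.3]
gripper_width: 60.2
grip_force: 0.0
```

Run:
```python
from h import *
s=sense();f=grab_frame('wrist');save('w5',f)
g=cv2.cvtColor(f['img'],cv2.COLOR_RGB2GRAY).astype(float)
def groove(u):
    c=-g[40:58,u];c=np.clip(c-np.median(c)-15,0,None);return 40+(c*np.arange(18)).sum()/c.sum()
U=np.arange(262,393,5);gl=np.polyfit(U,[groove(u) for u in U],1)
def edge(u): return 40+np.argmax(np.convolve(g[40:58,u],[1,1,-1,-1],'valid'))+1.5
V=np.r_[178:245:4,410:485:4];el=np.polyfit(V,[edge(u) for u in V],1)
m=np.array([397.0,241]);x=np.array([.950,.3126]);y=np.array([-.3126,.950])
E=lambda p:np.c_[(p[:,:2]-m)@x,(p[:,:2]-m)@y].round(1).tolist()
print(np.polyval(gl,[254,399]),np.polyval(el,[254,399]))
for n,l,z in(('groove',gl,31),('edge',el,25)):print(n,E(ray(f,[(u,np.polyval(l,u)) for u in(254,399)],z,s)))
```

```text
[49.42761292 49.49379292] [50.25694804 49.39444157]
groove [[-0.9, -53.9], [-1.2, 45.7]]
edge [[-1.1, -55.1], [-2.0, 46.9]]
```

View pics/w5.png

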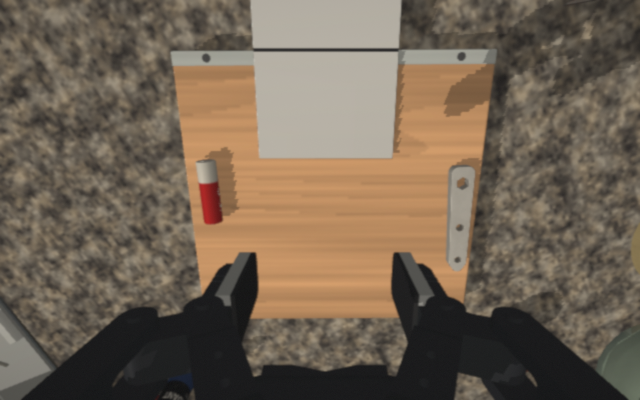

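The groove, (253,49) to (400,49), now lies within about 1 mm of the front edge at both ends. The battery and spanner look undisturbed and the gripper is clear, so I hand in.

```bash
python3 -c "
from plant import *
print(sign_off())"
```

```text
the job is handed in; nothing more can be done
None
```

The sheet lies flat with its scored line within about 1 mm of the board's front top edge at both ends (by the wrist camera, calibrated to about 2 mm), the short piece sticking out, the spanner and battery undisturbed, and the job handed in at about 11 s.

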